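Roll the spare wheel into its bench dock and fit the keeper plate

ROBOT

A 6-joint arm with a two-finger parallel gripper is mounted at the origin on the work surface; the furniture and walls round the work are solid. World frame = base frame: x ahead of the robot, y to its left, z up, the work surface at z = 0. Lengths are in m, angles in rad, forces in N, time in s.
With the tool pointing down it reaches from about 0.3 to 0.95 m from the base axis. Payload 3.1 kg.
Tool frame: the origin (TCP) lies midway between the tips of the shut fingers; the grasp point (between the pads) lies 19 mm behind it; z points along the fingers, y is the line along which they close (so a half turn about z gives the same grasp; the last joint's range is limited). The gripper opens to 85 mm and grips with 20 to 120 N. Pads are 22 mm wide; open, the fingers measure 114 mm over their backs; the gripper's body (76 mm by 85 mm) begins 54 mm behind the grasp point. The pads swing forward as they close: fully open they stand 13 mm farther back than shut.
Start: joints at [0.698, 0.308, 1.634, -0, 1.2, -0.07], TCP at [0.45, 0.434, 0.231] pointing down, gripper open.
Joint ranges: [-3.06, 3.06], [-0.79, 1.96], [0.05, 2.63], [-1.19, 4.34], [0.05, 2.64], [-2.94, 2.94]. Speed limits (rad/s): [2.79, 2.79, 3.14, 3.14, 3.14, 3.14].

INTERFACE

Orientations are given as a rotation vector (axis times angle).
In Python, from station import arm gives the robot as it stands.
- The arm moves only by the tool send_rows, never from a script. Its argument "plan" is one flat list of numbers, 7 for each row, row after row: the turn, a rotation vector about the tool's x, y, z normalised to -1 to 1, where 1 is 180 degrees, then the shift along the tool's x, y, z normalised to -1 to 1, where 1 is 1000 mm, then the closure in counts, from 0 (fully open) to 255 (shut). A call has 1 to 12 rows; each row is the pose to reach, as a shift and turn from the pose commanded when the call began, along the tool's axes at that moment, turning the shorter way round; what a row does not reach only later rows make up. A row lasts 1/8 s, in which the tool goes at most 62.5 mm and 10.7 degrees, less where a joint would pass 70% of its speed; a pose out of reach is approached as far as the arm can. A call with a number of a shift or a turn outside -1 to 1 is refused whole. A call with a gripper value outside its range is refused whole. The fingers move at their own pace and stop on an object; the grip force is fixed at half the most. Time passes only in rows, so rows that repeat a pose let the fingers close. It gives the time, the measured TCP pose, the force, the opening and the grip force at its end, in the units of the state.
- arm.get_obs(): the state, without advancing time (a new reading comes with each control period).
- arm.grab_frame(name): name is "scene" or "top" or "wrist"; returns the picture (420x560x3 uint8, blue, green, red); there is no depth.
- arm.camera_params(name): a dict with "vertical_fov" (degrees; the focal length in pixels is half the picture's height over the tangent of half this angle, whatever the lens; pixels are square), "cx", "cy" (the principal point, pixels), "origin" and "rotation" of the camera in the world. Camera axes: x right, y down, z forward; pixel columns grow to the right and rows downward; lengths in m; the calibration is good to about 2 mm. The wrist camera is an equidistant fisheye: a pixel r from the principal point sees the ray r / f radians off the axis. A picture is of the moment at which its call begins: read the wrist's pose just before it. camera_params takes no time and is no camera call; for the wrist camera it gives the pose at the moment of the call.
- arm.job_done(): hands the job in; it is judged then, once.
The state is a dict: "clock": time; "q": joint angles; "qd": joint speeds; "joint_torque": joint torques, N m; "tcp_pos": TCP position; "tool_rot": TCP orientation; "wrist_force": force on the tool from outside, world axes, zero at the start; "ft_torque": the same for the moment, N m; "width": finger opening in m; "finger_force": force on a finger pad.
Only numpy, scipy, OpenCV 4.12 (cv2) and the standard library are available. Lean on these libraries where they do the work, as an engineer would, in place of code of your own. Each camera call takes 0.05 s, during which the arm holds its last target. There are 200 camera calls.

TASK

Roll the small yellow-hubbed wheel along the wooden board on its rim into the aluminium dock, right up to the end stop, so that it truly turns as it goes and never leaves the board or falls over. Then take the red keeper plate out of its grey stand and slide it fully down into the pair of grooves behind the wheel so that it cannot roll out again. Leave the dropper bottle, the vial and the black lens tube where they stand.

Things in the scene. Friction and masses are not known exactly. Their poses are not given: they have to be found in the camera images.
- wheel: wheel on its rim: black tyre 80 mm across, 26 mm wide, yellow hub, about 0.25 kg. A 12 mm steel axle, fixed to it, sticks out 16 mm each side (58 mm over its ends), 40 mm above the board. Origin: wheel centre; y along the axle; x level and roughly towards the dock, z up at the start (both turn as it rolls). If let go it runs on a little. Open fingers can straddle the tyre and push both axle ends from behind.
- wheel_mark (a point): red mark on the wheel's face, 33 mm from its centre along its z axis: on top at the start, near the board after half a turn (126 mm of rolling).
- dock: fixed dock on a wooden board 303 x 110 mm, 18 mm thick (x=-235 to +68 mm). Origin on the board's top under the parked wheel's centre; x points the way the wheel rolls in, z up. Two rails 22 mm high, 76 mm over outsides, from x=-81 mm, 38 mm apart, 42 mm past the grooves, to a blue stop 56 mm high, face at x=+41 mm. Mouth flares to 52 mm at x=-111 mm. Grooves in the rails down to the board: x=-61 to -51 mm, 56 mm between their bottoms.
- dock_groove (a point): middle between the dock's two grooves, on the board's top, at x = -56 mm, y = 0 of the dock: where the centre of the keeper's lower edge belongs. Axes as the dock's.
- keeper: keeper plate standing upright in its stand: red plate 6 mm thick (along its x), 52 mm wide (y), 55 mm high, with a black grip block on top, 14 mm (x) by 34 mm (y), from 52 to 76 mm above the lower edge. 0.08 kg. Origin at the centre of its lower edge, z up. Either face may point to the wheel.
- stand: fixed grey stand, 46 mm (its x) by 90 mm (y), 24 mm high, with a slot in the top, 9 mm by 55 mm, 18 mm deep, that holds the keeper (lower edge 6 mm above the bench). Origin at the centre of its underside, z up.
- dropper: white dropper bottle with a red tip, 38 mm wide, 104 mm high, beyond the dock; origin at the centre of its underside. Leave it alone.
- vial: sample vial with a blue cap, 29 mm wide, 64 mm high, beyond the dock; origin at the centre of its underside. Leave it alone.
- lens_tube: black lens tube lying down, 62 x 38 x 31 mm; origin at the centre of its underside. Leave it alone.

How it is judged:
By the outcome, as a careful person would: the job done as asked, in the order asked, and still so for the second after the job is handed in, with the robot touching nothing.
It also fails if it takes over 61 s, if anything falls off the work surface, if the arm or the gripper's body presses on something with over 40 N, if the wrist force passes 120 N, or if a joint passes its speed limit or range.

## Working session

There is one attempt and no reset: what is moved stays moved. The work goes in short steps, Python scripts to look and compute and a tool call to move; the robot and the scene stay as the last step left them, time stands still between calls to the robot, and variables do not carry over. Pictures are saved under pics/ and viewed, at most 13 in all, crops included, and the job is handed in when it is done.

Besides the shell and the picture viewer there is one more tool, called after "Emit:" by a JSON object that holds its "api" and its "payload", one argument or row to a line. send_rows: Moves the arm, as the interface text tells. Scaled input: -1 to 1 covers 1000 mm each way for a shift and 180 degrees each way for a turn. Its arguments: {"type":"object","properties":{"plan":{"type":"array","items":{"type":"number"}}},"required":["plan"]}

```bash
mkdir -p pics && ls && python3 - <<'E'
from station import arm
import cv2,numpy as np
o=arm.get_obs(); print({k:np.round(v,3).tolist() for k,v in o.items()})
for n in("scene","top"):
    cv2.imwrite(f"pics/{n}0.png",arm.grab_frame(n)); p=arm.camera_params(n); print(n,{k:np.round(v,4).tolist() for k,v in p.items()})
E
```

```text
pics
{'clock': 0.0, 'q': [0.698, 0.309, 1.635, -0.0, 1.2, -0.07], 'qd': [0.0, -0.002, -0.0, -0.001, -0.002, 0.001], 'joint_torque': [-0.001, -41.527, -27.666, -0.0, 0.01, 0.0], 'tcp_pos': [0.449, 0.434, 0.23], 'tool_rot': [-1.227, -2.891, 0.003], 'wrist_force': [0.61, -0.035, 0.534], 'ft_torque': [-0.03, -0.003, -0.044], 'finger_force': 0.0, 'width': 0.085}
scene {'vertical_fov': 53.4106, 'cx': 284.6867, 'cy': 210.4009, 'origin': [0.2148, -0.2287, 0.8225], 'rotation': [-2.458, 0.7515, -0.247]}
top {'vertical_fov': 43.059, 'cx': 284.592, 'cy': 208.8776, 'origin': [0.4429, 0.1543, 1.3205], 'rotation': [-2.1577, 2.2069, -0.0436]}
```

View pics/scene0.png

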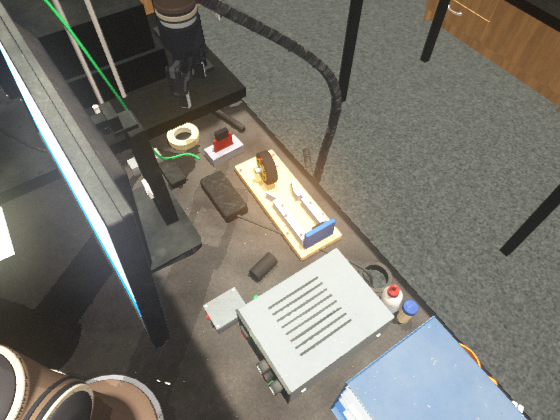

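View pics/top0.png

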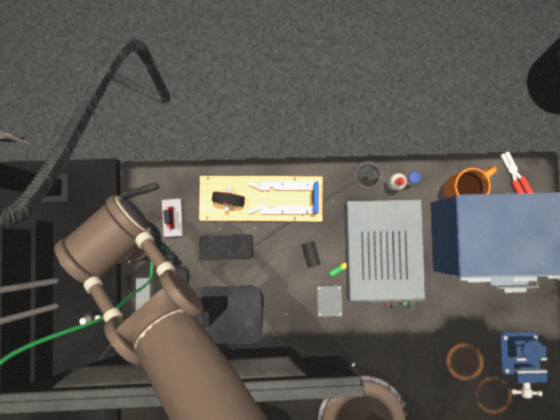

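The scene picture shows the board with the wheel at about (266,168), the blue stop at (319,234) and the keeper and stand at (222,147). In the top picture the board spans (200–323, 176–222), with the wheel at (228,200), the stop at (316,198) and the stand at (171,218).

```bash
cat > h.py <<'E'
from station import arm
import cv2,numpy as np
from scipy.spatial.transform import Rotation as R
def ray(n,u,v,p=None):
    p=p or arm.camera_params(n); f=210/np.tan(np.radians(p["vertical_fov"])/2)
    x,y=(u-p["cx"]),(v-p["cy"])
    if n=="wrist":
        r=np.hypot(x,y); t=r/f; d=np.array([x/r*np.sin(t),y/r*np.sin(t),np.cos(t)])
    else: d=np.array([x/f,y/f,1])
    return np.array(p["origin"]),R.from_rotvec(np.array(p["rotation"])).as_matrix()@d if np.size(p["rotation"])==3 else np.array(p["rotation"])@d
def at(n,u,v,z,p=None):
    o,d=ray(n,u,v,p); return o+d*(z-o[2])/d[2]
def proj(n,P,p=None):
    p=p or arm.camera_params(n); f=210/np.tan(np.radians(p["vertical_fov"])/2)
    c=R.from_rotvec(p["rotation"]).inv().apply(np.array(P)-p["origin"])
    if n=="wrist":
        r=np.hypot(c[0],c[1]); t=np.arctan2(r,c[2]); return f*t*c[0]/r+p["cx"],f*t*c[1]/r+p["cy"]
    return c[0]/c[2]*f+p["cx"],c[1]/c[2]*f+p["cy"]
E
python3 - <<'E'
from h import *
for nm,u,v,z in[("board",200,177,.018),("board",200,220,.018),("board",323,177,.018),("board",322,221,.018),("wheel",229,200,.098),("stop",316,198,.074),("keeper",169,217,.08),("stand",171,218,.024)]: print(nm,at("top",u,v,z).round(3))
im=cv2.imread("pics/top0.png")[160:250,145:335]; cv2.imwrite("pics/crop1.png",cv2.resize(im,None,fx=4.2,fy=4.2,interpolation=cv2.INTER_CUBIC))
E
```

```text
board [0.603 0.385 0.018]
board [0.497 0.386 0.018]
board [0.596 0.082 0.018]
board [0.488 0.087 0.018]
wheel [0.539 0.304 0.098]
stop [0.54  0.103 0.074]
keeper [0.503 0.448 0.08 ]
stand [0.504 0.456 0.024]
```

View pics/crop1.png

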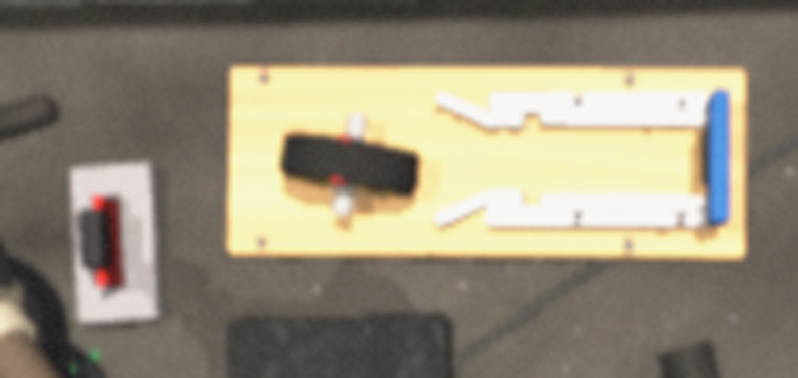

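The crop shows the wheel yawed about 8° to the board, with its axle ends at crop (355,127) and (343,207). The rails, the stop (718,157) and the grooves (about 530) are clear. The keeper's grip block sits at (95,240), on the left side of the red plate.

```bash
python3 - <<'E'
from h import *
p=arm.camera_params("top")
def c(U,V,z): return at("top",(U+.5)/4.2-.5+145,(V+.5)/4.2-.5+160,z,p)
for nm,U,V,z in[("bl0",229,67,.018),("bl1",229,256,.018),("br0",746,67,.018),("br1",746,257,.018),("axleA",355,122,.058),("axleB",343,212,.058),("tyreL",284,157,.058),("tyreR",416,174,.058),("gr0",532,117,.04),("gr1",530,198,.04),("stopT",722,92,.074),("stopB",718,224,.074),("block",94,239,.082),("st",70,168,.024),("st",150,163,.024),("st",158,318,.024),("st",78,324,.024),("redtop",102,200,.061),("redbot",108,287,.061)]: print(nm,(c(U,V,z)*1000).round(1))
o=arm.get_obs(); M=R.from_rotvec(o["tool_rot"]).as_matrix(); print(M.round(3)); print(o["tcp_pos"])
E
```

```text
bl0 [607.  387.1  18. ]
bl1 [495.9 388.5  18. ]
br0 [599.6  83.8  18. ]
br1 [488.5  86.7  18. ]
axleA [568.8 308.6  58. ]
axleB [517.8 316.2  58. ]
tyreL [549.8 349.3  58. ]
tyreR [538.4 274.4  58. ]
gr0 [571.1 208.7  40. ]
gr1 [524.4 210.8  40. ]
stopT [579.2 100.6  74. ]
stopB [505.3 104.7  74. ]
block [504.5 452.3  82. ]
st [549.2 480.   24. ]
st [551. 433.  24.]
st [460.5 429.3  24. ]
st [458.1 476.1  24. ]
redtop [527.6 452.6  61. ]
redbot [478.2 449.7  61. ]
[[-0.695  0.719 -0.002]
 [ 0.719  0.695 -0.001]
 [ 0.    -0.002 -1.   ]]
[0.44899775 0.43368661 0.23013722]
```

```bash
cat >> h.py <<'E'
def go(*T):
    "T: (x,y,z mm, yaw deg of tool y); prints turn z and shift in scaled units from the measured pose"
    o=arm.get_obs(); M=R.from_rotvec(o["tool_rot"]); m=M.as_matrix()
    print("t",round(o["clock"],2),"tcp",(np.array(o["tcp_pos"])*1000).round(1),"yaw",np.degrees(np.arctan2(m[1,1],m[0,1])).round(2),"w",round(o["width"],4),"F",np.round(o["wrist_force"],1))
    for x,y,z,a in T:
        a=np.radians(a); G=np.array([[np.sin(-a),np.cos(a),0],[np.cos(a),np.sin(a),0],[0,0,-1.]])
        print((M.inv()*R.from_matrix(G)).as_rotvec()/np.pi,m.T@(np.array([x,y,z])/1000-o["tcp_pos"]))
np.set_printoptions(precision=4,suppress=True)
E
python3 -c "
from h import *
go((543.7,312.1,170,-8.6))"
```

```text
t 0.1 tcp [449.  433.7 230.1] yaw 44.01 w 0.0852 F [ 0.  -0.5 -0.4]
[-0.0007  0.0003  0.2923] [-0.1533 -0.0162  0.0601]
```

Emit:
{"api": "send_rows", "payload": {
  "plan": [0,0,0.06,-0.03,-0.003,0.012,0,0,0,0.12,-0.06,-0.006,0.024,0,0,0,0.18,-0.09,-0.01,0.036,0,0,0,0.24,-0.12,-0.013,0.048,0,0,0,0.292,-0.153,-0.016,0.06,0,0,0,0.292,-0.153,-0.016,0.06,0,0,0,0.292,-0.153,-0.016,0.06,0]
}}

```text
clock: 0.98
tcp_pos: [0.5439, 0.3132, 0.171]
tool_rot: [-2.379, -2.05, 0.001]
wrist_force: [-0.1, -0.3, 0.1]
width: 0.0854
finger_force: 0.0
```

```bash
python3 -c "
from h import *
p=arm.camera_params('wrist'); print(p)
im=arm.grab_frame('wrist'); cv2.imwrite('pics/w1.png',im)
go((543.7,312.1,34,-8.6))
for P in [(568.8,308.6,58),(517.8,316.2,58),(543.7,312.1,98),(504.5,452.3,82),(571.1,208.7,40),(524.4,210.8,40),(607,387.1,18),(495.9,388.5,18)]: print(P,np.round(proj('wrist',np.array(P)/1000,p)))"
```

```text
{'vertical_fov': 65.70646984690485, 'cx': 273.29713702188826, 'cy': 211.23727063050427, 'origin': array([0.5542, 0.3791, 0.3145]), 'rotation': array([ 2.8691, -0.212 , -0.0309])}
t 1.02 tcp [543.9 313.7 171.4] yaw -8.48 w 0.0851 F [-0.5  0.5 -0.9]
[-0.0001 -0.0002  0.0007] [-0.0017  0.      0.1374]
(568.8, 308.6, 58) [304. 209.]
(517.8, 316.2, 58) [241. 209.]
(543.7, 312.1, 98) [273. 224.]
(504.5, 452.3, 82) [191.  40.]
(571.1, 208.7, 40) [316. 301.]
(524.4, 210.8, 40) [269. 306.]
(607, 387.1, 18) [330. 109.]
(495.9, 388.5, 18) [209. 125.]
```

View pics/w1.png

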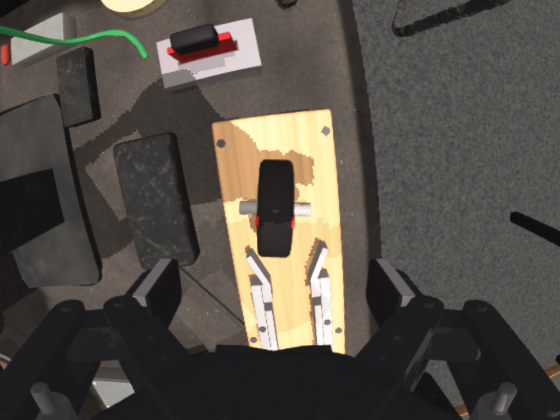

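The wrist picture confirms the measurements. The axle ends are at (242,208) and (309,210), against predictions of (241,209) and (304,209). The keeper block is at (194,40), and the fingers straddle the wheel cleanly.

Emit:
{"api": "send_rows", "payload": {
  "plan": [0,0,0,0,0.001,0.035,0,0,0,0,-0.001,0.001,0.07,0,0,0,0,-0.001,0.001,0.105,0,0,0,0,-0.0015,0.001,0.137,0,0,0,0,-0.0015,0.001,0.137,50,0,0,0,-0.0015,0.001,0.137,70,0,0,0,-0.0015,0.001,0.137,80,0,0,0,-0.0015,0.001,0.137,90,0,0,0,-0.0015,0.001,0.137,100,0,0,0,-0.0015,0.001,0.137,100]
}}

```text
clock: 2.28
tcp_pos: [0.5464, 0.3124, 0.0369]
tool_rot: [2.381, 2.049, 0.005]
wrist_force: [-3.1, 1.6, 6.6]
width: 0.056
finger_force: 62.1
```

```bash
python3 -c "
from h import *
print(arm.get_obs()['finger_force'])
# target: on dock axis at x=-158
d=np.array([-.0244,-.9997]);P=np.array([545.7,152.9])-158*d;print(P)
go((P[0]+0.5,P[1],34,-1.4))"
```

```text
62.08100438117981
[549.5552 310.8526]
t 2.27 tcp [546.4 312.4  36.9] yaw -8.56 w 0.056 F [-3.1  1.6  6.6]
[ 0.0008 -0.0007 -0.0398] [-0.001   0.0038  0.0029]
```

Emit:
{"api": "send_rows", "payload": {
  "plan": [0,0,-0.015,0,0.001,0,100,0,0,-0.03,0,0.0025,0,100,0,0,-0.04,0,0.004,0,100,0,0,-0.04,0,0.004,0,100,0,0,-0.04,0,0.004,0,100]
}}

```text
clock: 2.9
tcp_pos: [0.5484, 0.3114, 0.0369]
tool_rot: [-2.247, -2.193, 0.001]
wrist_force: [-5.6, 0.3, 9.9]
width: 0.056
finger_force: 62.3
```

```bash
python3 -c "
from h import *
go((549.6,310.9,34,-1.4),(549.6,310.9,42,-1.4))"
```

```text
t 2.9 tcp [548.4 311.4  36.9] yaw -1.38 w 0.056 F [-5.6  0.3  9.9]
[-0.0006 -0.0002  0.0001] [-0.0005  0.0013  0.0029]
[-0.0006 -0.0002  0.0001] [-0.0005  0.0012 -0.0051]
```

Emit:
{"api": "send_rows", "payload": {
  "plan": [0,0,0,0,0,0,70,0,0,0,0,0,0,40,0,0,0,0,0,0,0,0,0,0,0,0,0,0,0,0,0,0.014,0,-0.004,0,0,0,0,0.03,0,-0.008,0,0,0,0,0.03,0,-0.008,0]
}}

```text
clock: 3.78
tcp_pos: [0.5506, 0.3431, 0.0433]
tool_rot: [2.245, 2.197, 0.004]
wrist_force: [-0.4, 0.3, -0.8]
width: 0.0854
finger_force: 0.0
```

```bash
python3 -c "
from h import *
p=arm.camera_params('wrist')
im=arm.grab_frame('wrist'); cv2.imwrite('pics/w2.png',cv2.resize(im[120:420,120:440],None,fx=1.8,fy=1.8))
go((549.6,340,42,-1.4))
for P in [(577,310.9,58),(519,311.9,58),(549.6,310.9,98),(549.6,310.9,58),(571.1,208.7,40),(524.4,210.8,40)]: print(P,np.round((np.array(proj('wrist',np.array(P)/1000,p))-120)*1.8))"
```

```text
t 3.83 tcp [550.1 342.1  42.8] yaw -1.25 w 0.0856 F [-0.4  0.2 -0.2]
[ 0.0004 -0.0001  0.0008] [-0.0021 -0.0004  0.0008]
(577, 310.9, 58) [375. 388.]
(519, 311.9, 58) [162. 388.]
(549.6, 310.9, 98) [274. 500.]
(549.6, 310.9, 58) [274. 392.]
(571.1, 208.7, 40) [334. 558.]
(524.4, 210.8, 40) [216. 556.]
```

View pics/w2.png

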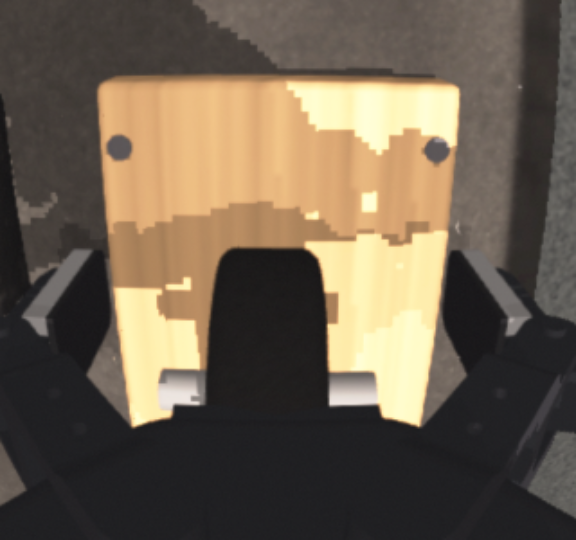

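The wheel is now square to the tool, with its axle ends at crop (160,390) and (376,390). They match the predicted positions, so the wheel is on the dock axis. The fingers are behind the axle, either side of the tyre.

Emit:
{"api": "send_rows", "payload": {
  "plan": [0,0,0,0,-0.0005,0.001,60,0,0,0,0,-0.0005,0.001,100,0,0,0,0,-0.0005,0.001,130,0,0,0,0,-0.0005,0.001,130]
}}

```text
clock: 4.32
tcp_pos: [0.5493, 0.3405, 0.0412]
tool_rot: [-2.248, -2.195, 0.0]
wrist_force: [-0.3, -0.2, 0.6]
width: 0.0417
finger_force: 0.0
```

```bash
python3 -c "
from h import *
p=arm.camera_params('wrist')
im=arm.grab_frame('wrist'); cv2.imwrite('pics/w3.png',cv2.resize(im[120:420,120:440],None,fx=1.8,fy=1.8))
for U,V in [(99,90),(459,90),(132,420),(427,420)]: print((at('wrist',U/1.8+120,V/1.8+120,.018,p)*1000).round(1))
go((549.6,340,42,-1.4),(545.7+.4,152.9+18,42,-1.4))"
```

```text
[498.3 385.8  18. ]
[604.8 383.4  18. ]
[494.4 264.8  18. ]
[603.9 262.1  18. ]
t 4.38 tcp [549.4 340.6  41.3] yaw -1.37 w 0.0416 F [-1.   0.4  0.6]
[0.     0.     0.0001] [-0.0006  0.0002 -0.0007]
[0.     0.     0.0001] [-0.1697  0.0008 -0.0007]
```

View pics/w3.png

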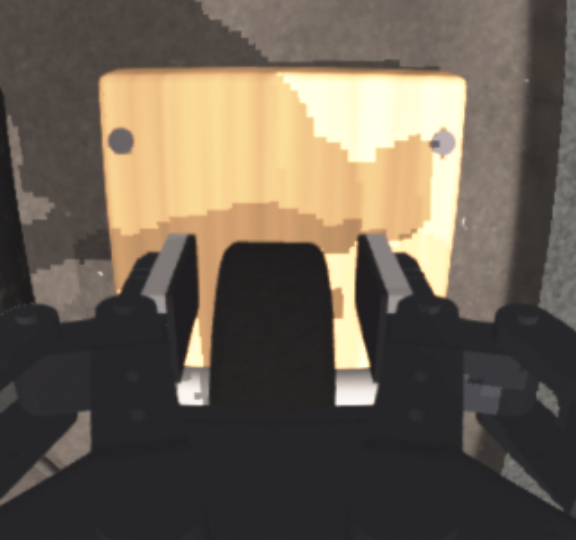

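Emit:
{"api": "send_rows", "payload": {
  "plan": [0,0,0,-0.005,0.0005,0,130,0,0,0,-0.009,0.0005,0,130,0,0,0,-0.012,0.0005,0,130,0,0,0,-0.014,0.0005,0,130,0,0,0,-0.016,0.0005,0,130,0,0,0,-0.019,0.0005,0,130,0,0,0,-0.022,0.0005,0,130,0,0,0,-0.026,0.0005,0,130,0,0,0,-0.03,0.0005,0,130,0,0,0,-0.034,0.0005,0,130,0,0,0,-0.038,0.0005,0,130,0,0,0,-0.042,0.0005,0,130]
}}

```text
clock: 5.88
tcp_pos: [0.5488, 0.2985, 0.0413]
tool_rot: [2.248, 2.195, 0.0]
wrist_force: [0.2, -0.8, -0.5]
width: 0.0419
finger_force: 0.0
```

```bash
python3 -c "
from h import *
im=arm.grab_frame('wrist')[120:420,120:440]; im2=arm.grab_frame('scene')[130:270,220:360]
cv2.imwrite('pics/w4.png',np.hstack([cv2.resize(im,(427,400)),cv2.resize(im2,(373,400),interpolation=cv2.INTER_CUBIC)]))
go((545.7+.4,152.9+17,42,-1.4))"
```

```text
t 5.97 tcp [548.7 298.2  41.2] yaw -1.38 w 0.0418 F [ 0.2  0.  -0.6]
[-0.0001  0.0001  0.0001] [-0.1284  0.0004 -0.0007]
```

View pics/w4.png

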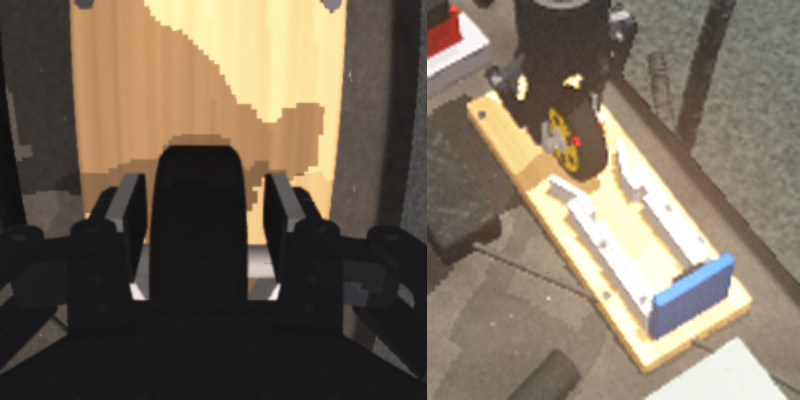

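The wheel is upright and in contact with the fingers. The red mark has moved forward from the top, now at (577,143), so it is rolling.

Emit:
{"api": "send_rows", "payload": {
  "plan": [0,0,0,-0.003,0,0,130,0,0,0,-0.006,0,0,130,0,0,0,-0.01,0,0,130,0,0,0,-0.014,0,0,130,0,0,0,-0.018,0,0,130,0,0,0,-0.022,0,0,130,0,0,0,-0.026,0,0,130,0,0,0,-0.03,0,0,130,0,0,0,-0.034,0,0,130,0,0,0,-0.038,0,0,130,0,0,0,-0.042,0,0,130,0,0,0,-0.046,0,0,130]
}}

```text
clock: 7.48
tcp_pos: [0.5477, 0.2525, 0.0413]
tool_rot: [2.248, 2.195, -0.0]
wrist_force: [0.3, 0.3, -0.3]
width: 0.0416
finger_force: 0.0
```

Emit:
{"api": "send_rows", "payload": {
  "plan": [0,0,0,-0.004,0,0,130,0,0,0,-0.008,0,0,130,0,0,0,-0.012,0,0,130,0,0,0,-0.016,0,0,130,0,0,0,-0.02,0,0,130,0,0,0,-0.024,0,0,130,0,0,0,-0.028,0,0,130,0,0,0,-0.032,0,0,130,0,0,0,-0.036,0,0,130,0,0,0,-0.04,0,0,130,0,0,0,-0.044,0,0,130,0,0,0,-0.048,0,0,130]
}}

```text
clock: 8.98
tcp_pos: [0.5466, 0.2045, 0.0413]
tool_rot: [-2.248, -2.195, -0.0]
wrist_force: [-0.1, 0.6, -0.3]
width: 0.0419
finger_force: 0.0
```

```bash
python3 -c "
from h import *
im=arm.grab_frame('wrist')[120:420,120:440]; im2=arm.grab_frame('scene')[130:270,220:360]
cv2.imwrite('pics/w5.png',np.hstack([cv2.resize(im,(427,400)),cv2.resize(im2,(373,400),interpolation=cv2.INTER_CUBIC)]))
go((545.7+.4,152.9+17,42,-1.4))"
```

```text
t 9.07 tcp [546.5 204.3  41.2] yaw -1.38 w 0.0419 F [-1.1  0.1  0.4]
[-0.0001  0.      0.0001] [-0.0344  0.0004 -0.0008]
```

View pics/w5.png

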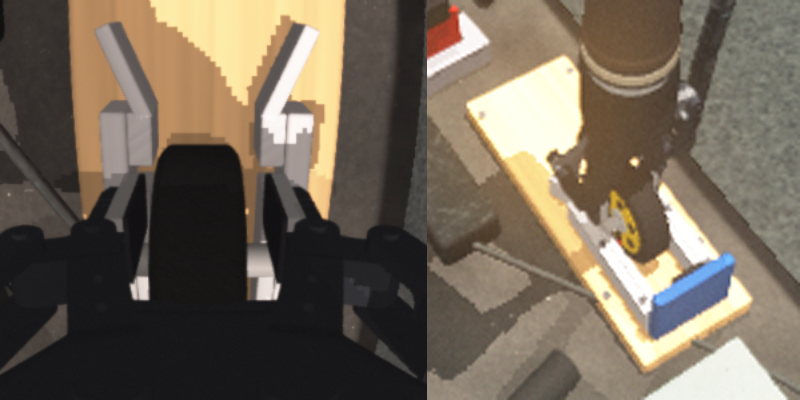

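The wheel is upright and centred between the rails, and it has turned about half a turn. About 34 mm remains.

Emit:
{"api": "send_rows", "payload": {
  "plan": [0,0,0,-0.004,0,0,130,0,0,0,-0.008,0,0,130,0,0,0,-0.012,0,0,130,0,0,0,-0.016,0,0,130,0,0,0,-0.02,0,0,130,0,0,0,-0.024,0,0,130,0,0,0,-0.027,0,0,130,0,0,0,-0.03,0,0,130,0,0,0,-0.032,0,0,130,0,0,0,-0.033,0,0,130,0,0,0,-0.034,0,0,130,0,0,0,-0.035,0,0,130]
}}

```text
clock: 10.58
tcp_pos: [0.5458, 0.1699, 0.0413]
tool_rot: [-2.248, -2.195, -0.0]
wrist_force: [0.6, 2.2, -0.0]
width: 0.0416
finger_force: 1.0
```

Emit:
{"api": "send_rows", "payload": {
  "plan": [0,0,0,-0.001,0,0,130,0,0,0,-0.002,0,0,130,0,0,0,-0.003,0,0,130,0,0,0,-0.003,0,0,130]
}}

```text
clock: 11.08
tcp_pos: [0.546, 0.1697, 0.0414]
tool_rot: [-2.248, -2.191, -0.007]
wrist_force: [-0.5, 8.7, -1.7]
width: 0.0417
finger_force: 4.8
```

```bash
python3 -c "
from h import *
go((545.7+.4,152.9+17,42,-1.4))"
```

```text
t 11.07 tcp [546.  169.7  41.4] yaw -1.47 w 0.0417 F [-0.5  8.7 -1.7]
[ 0.0004 -0.0016 -0.0004] [ 0.0002  0.0001 -0.0006]
```

Emit:
{"api": "send_rows", "payload": {
  "plan": [0,0,0,0.002,0,0,130,0,0,0,0.004,0,0,130,0,0,0,0.007,0,0,130,0,0,0,0.012,0,0,130,0,0,0,0.018,0,0,120,0,0,0,0.024,0,-0.02,110,0,0,0,0.035,0,-0.06,90,0,0,0,0.05,0,-0.1,60,0,0,0,0.08,0,-0.12,60,0,0,0,0.12,0,-0.13,50,0,0,0,0.16,0,-0.13,50,0,0,0,0.2,0,-0.13,50]
}}

```text
clock: 12.58
tcp_pos: [0.5504, 0.3683, 0.1716]
tool_rot: [2.247, 2.195, 0.001]
wrist_force: [-0.6, -0.5, -0.4]
width: 0.0689
finger_force: 0.0
```

```bash
python3 -c "
from h import *
p={'vertical_fov': 65.70646984690485, 'cx': 273.29713702188826, 'cy': 211.23727063050427, 'origin': np.array([0.5542, 0.3791, 0.3145]), 'rotation': np.array([ 2.8691, -0.212 , -0.0309])}
for U,V,z in [(170,40,82),(213,27,82),(217,45,82),(173,55,82),(157,39,24),(254,20,24),(261,64,24),(165,88,24)]: print((at('wrist',U,V,z/1000,p)*1000).round(1))
im=arm.grab_frame('wrist'); im2=arm.grab_frame('scene')[130:270,220:360]
cv2.imwrite('pics/w6.png',np.hstack([cv2.resize(im,(450,338)),cv2.resize(im2,(338,338),interpolation=cv2.INTER_CUBIC)]))
print({k:np.round(v,4).tolist() for k,v in arm.camera_params('wrist').items()})
go((505,453,160,3))"
```

```text
[488.9 456.1  82. ]
[521.9 458.5  82. ]
[522.9 444.   82. ]
[489.7 443.8  82. ]
[460.2 479.7  24. ]
[551. 478.  24.]
[551.1 435.3  24. ]
[461.6 430.6  24. ]
{'vertical_fov': 65.7065, 'cx': 273.2971, 'cy': 211.2373, 'origin': [0.5516, 0.4372, 0.3152], 'rotation': [2.8785, -0.0279, -0.0033]}
t 12.68 tcp [550.1 371.  171.6] yaw -1.15 w 0.0687 F [ 0.1 -0.4 -0. ]
[ 0.0004 -0.0008 -0.0231] [ 0.0811 -0.0467  0.0117]
```

View pics/w6.png

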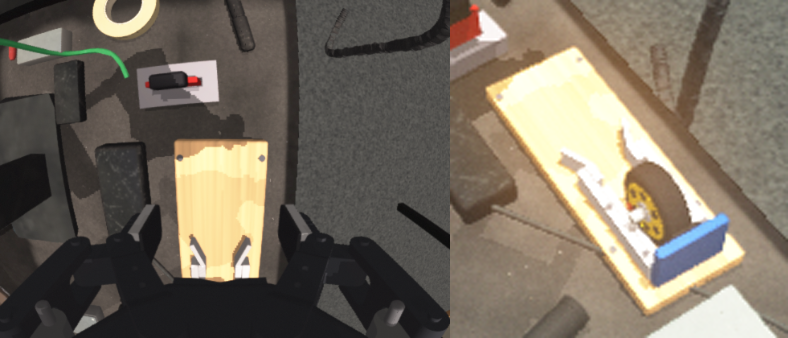

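The scene half shows the wheel upright against the blue stop at (695,230), with the mark low down. The keeper is in its stand at (172,82) in the wrist half.

Emit:
{"api": "send_rows", "payload": {
  "plan": [0,0,-0.01,0.04,-0.023,0.006,30,0,0,-0.02,0.08,-0.0465,0.012,20,0,0,-0.02,0.08,-0.0465,0.012,20,0,0,-0.02,0.08,-0.0465,0.012,20]
}}

```text
clock: 13.18
tcp_pos: [0.5059, 0.447, 0.159]
tool_rot: [2.177, 2.264, -0.002]
wrist_force: [0.1, -1.4, 0.5]
width: 0.0789
finger_force: 0.0
```

```bash
python3 -c "
from h import *
p=arm.camera_params('wrist')
im=arm.grab_frame('wrist'); cv2.imwrite('pics/w7.png',im)
go((505.2,451.5,62,2.5))
h=cv2.cvtColor(im,cv2.COLOR_BGR2HSV)
red=((h[...,0]<8)|(h[...,0]>172))&(h[...,1]>150)&(h[...,2]>60)
n,l,s,c=cv2.connectedComponentsWithStats(red.astype(np.uint8))
for i in range(1,n):
    if s[i,4]>15: print('red',s[i],c[i])
u0,v0=proj('wrist',[.505,.452,.082],p); print('block pred',u0,v0)
g=im[int(v0)-35:int(v0)+36:2,int(u0)-50:int(u0)+51:3].max(2)
print('\n'.join(' '.join('%3d'%x for x in r) for r in g))
"
```

```text
t 13.22 tcp [506.3 446.7 159.3] yaw 2.2 w 0.0788 F [-0.5 -0.8  0.9]
[ 0.0001  0.0003 -0.0016] [ 0.0049 -0.001   0.0973]
red [ 34  97  10  23 201] [ 38.602 107.806]
red [240 187  66  18 570] [272.8772 193.6298]
block pred 272.06200562176787 213.39647661169406
135 138 138 139 139 138 138 139 138 138 138 138 138 138 139 138 138 138 138 138 137 139 138 138 139 138 138 139 138 139 140 140 141 222
136 138 139 138 137 138 138 139 138 138 138 138 138 138 138 139 138 139 138 139 139 138 138 139 138 138 138 138 138 139 138 138 138 236
130 138 138 138 139 138 138 138 138 138 139 138 139 138 139 139 138 139 139 138 138 137 138 138 139 139 138 138 139 140 138 138 139 235
130 138 138 138 138 139 138 138 138 138 137 138 139 138 137 138 138 137 138 138 138 138 137 137 138 137 137 140 190 232 148 148 232 236
126 139 138 138 138 138 130 114 112 113 113 113 114 113 113 113 113 113 114 114 114 114 115 114 114 115 114 170 225 237 232 232 237 236
124 136 137 138 138 138 126  99 104 105 105 106 106 106 106 106 105 105 105 106 106 106 106 106 105 106 104  81 227 236 236 236 236 236
125 136 136 137 138 138 1
[... 3354 characters left out ...]
  92  93  94  93  92
 94  92 100  99  93  96  94  92  91  93  92  90  94  92  91  93  92  90  92  94  92  91  94  95  92 100  98  98  97  94  94  92  94  90
 98  93  97 101  92  98  96  94  92  93  93  92  96  93  90  94  93  93  92  95  94  94  92  93  94 100  93  96 103  96  91  91  93  90
 96  96  94  98  98  98  94  95  96  96  95  92  96  92  91  93  94  95  93  96  96  94  94  92  95  96  95  96 100  92  91  91  91  87
 99  95  97 107 100  97  91  97  96  97  96  90  95  91  93  93  90  91  95  96  93  92  95  94  94  95  97  95  96 102 100  92  88  87
100  96  98  98  99  95  95  96  98  97  91  92  91  88  76  78  86  90  92  92  90  91  92  93  95  96  95  97 107 109 108  95  90  90
```

```bash
python3 -c "
from h import *
p=arm.camera_params('wrist')
for u,v in [(250.8,209.5),(296,209.5),(273.4,201.5),(273.4,217.5),(273.4,209.5)]: print((at('wrist',u,v,.082,p)*1000).round(1))
m=(at('wrist',273.4,209.5,.082,p)*1000)
go((m[0],m[1],62,2.5))"
```

```text
[490.4 453.9  82. ]
[522.2 455.2  82. ]
[506.1 460.3  82. ]
[506.5 448.7  82. ]
[506.3 454.5  82. ]
t 13.22 tcp [506.3 446.7 159.3] yaw 2.2 w 0.0788 F [-0.5 -0.8  0.9]
[ 0.0001  0.0003 -0.0016] [0.0079 0.0003 0.0973]
```

Emit:
{"api": "send_rows", "payload": {
  "plan": [0,0,-0.0016,0.007,0.0003,0.04,20,0,0,-0.0016,0.007,0.0003,0.08,20,0,0,-0.0016,0.007,0.0003,0.097,20,0,0,-0.0016,0.007,0.0003,0.097,20,0,0,-0.0016,0.007,0.0003,0.097,100,0,0,-0.0016,0.007,0.0003,0.097,140,0,0,-0.0016,0.007,0.0003,0.097,160,0,0,-0.0016,0.007,0.0003,0.097,170,0,0,-0.0016,0.007,0.0003,0.097,170,0,0,-0.0016,0.007,0.0003,0.097,170]
}}

```text
clock: 14.48
tcp_pos: [0.5069, 0.4558, 0.0644]
tool_rot: [2.171, 2.27, 0.005]
wrist_force: [-1.4, 0.2, 6.2]
width: 0.0321
finger_force: 59.6
```

```bash
python3 -c "
from h import *
print(arm.get_obs()['finger_force'])
go((506.3,453.5,122,2.5))"
```

```text
59.58589732646942
t 14.47 tcp [506.9 455.8  64.4] yaw 2.55 w 0.0321 F [-1.4  0.2  6.2]
[ 0.0008 -0.0005  0.0003] [-0.0022 -0.0005 -0.0576]
```

Emit:
{"api": "send_rows", "payload": {
  "plan": [0,0,0,0,0,-0.01,170,0,0,0,0,0,-0.02,170,0,0,0,0,0,-0.035,170,0,0,0,0,0,-0.06,170,0,0,0,0,0,-0.06,170]
}}

```text
clock: 15.1
tcp_pos: [0.5078, 0.4565, 0.1258]
tool_rot: [2.171, 2.269, 0.01]
wrist_force: [1.1, 0.9, 0.1]
width: 0.0324
finger_force: 59.7
```

```bash
python3 -c "
from h import *
o=arm.get_obs();print(o['finger_force'])
p=arm.camera_params('wrist')
im=arm.grab_frame('wrist'); cv2.imwrite('pics/w8.png',im)
t=np.array(o['tcp_pos']); M=R.from_rotvec(o['tool_rot']).as_matrix()
h=cv2.cvtColor(im,cv2.COLOR_BGR2HSV)
red=((h[...,0]<8)|(h[...,0]>172))&(h[...,1]>150)&(h[...,2]>50)
n,l,s,c=cv2.connectedComponentsWithStats(red.astype(np.uint8))
for i in range(1,n):
    if s[i,4]>30: print('red',s[i],c[i])
for dx in(-3,0,3,6):
  print(dx,[np.round(proj('wrist',t+M@(np.array([dx+3,a,58.4-b])/1000),p)) for a in(-26,26) for b in (0,55)])
go((547.1,208.9,122,-1.4))"
```

```text
59.70074236392975
red [ 17 106   6  23 126] [ 19.4365 116.6349]
red [ 225  227   94   28 2105] [271.5325 239.1344]
-3 [array([233., 228.]), array([221., 263.]), array([313., 229.]), array([325., 263.])]
0 [array([233., 224.]), array([220., 257.]), array([313., 224.]), array([325., 257.])]
3 [array([233., 220.]), array([220., 252.]), array([313., 220.]), array([326., 252.])]
6 [array([233., 215.]), array([220., 246.]), array([313., 215.]), array([326., 246.])]
t 15.15 tcp [506.8 455.6 124.1] yaw 2.53 w 0.0327 F [ 0.5  0.6 -2.1]
[ 0.0009 -0.0007  0.0218] [-0.2482  0.0294  0.0016]
```

```bash
python3 -c "
from h import *
im=cv2.imread('pics/w8.png');h=cv2.cvtColor(im,cv2.COLOR_BGR2HSV)
red=((h[...,0]<8)|(h[...,0]>172))&(h[...,1]>150)&(h[...,2]>50)
for v in range(222,260,2):
  u=np.nonzero(red[v,200:345])[0]+200
  print(v,(u.min(),u.max(),len(u)) if len(u) else None)
print([im[v,270].tolist() for v in range(214,262,3)])
"
```

```text
222 None
224 None
226 None
228 (np.int64(232), np.int64(309), 78)
230 (np.int64(231), np.int64(310), 80)
232 (np.int64(231), np.int64(311), 81)
234 (np.int64(230), np.int64(312), 83)
236 (np.int64(229), np.int64(313), 85)
238 (np.int64(229), np.int64(314), 86)
240 (np.int64(228), np.int64(315), 88)
242 (np.int64(227), np.int64(316), 90)
244 (np.int64(226), np.int64(317), 92)
246 (np.int64(226), np.int64(318), 93)
248 (np.int64(234), np.int64(312), 79)
250 (np.int64(239), np.int64(308), 70)
252 (np.int64(239), np.int64(307), 8)
254 (np.int64(306), np.int64(307), 2)
256 None
258 None
[[118, 118, 127], [129, 129, 138], [237, 235, 244], [247, 246, 251], [114, 115, 187], [37, 41, 140], [37, 41, 142], [38, 41, 144], [38, 40, 144], [37, 40, 142], [37, 41, 143], [38, 41, 144], [38, 41, 143], [36, 34, 38], [36, 34, 35], [36, 33, 35]]
```

Emit:
{"api": "send_rows", "payload": {
  "plan": [0,0,0.004,-0.03,0.004,0,170,0,0,0.009,-0.08,0.01,0,170,0,0,0.014,-0.13,0.016,0,170,0,0,0.018,-0.18,0.022,0,170,0,0,0.022,-0.22,0.027,0,170,0,0,0.022,-0.2458,0.0296,0.006,170,0,0,0.022,-0.2458,0.0296,0.016,170,0,0,0.022,-0.2458,0.0296,0.016,170,0,0,0.022,-0.2458,0.0296,0.016,170]
}}

```text
clock: 16.27
tcp_pos: [0.5459, 0.2116, 0.1059]
tool_rot: [-2.247, -2.195, 0.001]
wrist_force: [0.6, 0.5, -1.3]
width: 0.0324
finger_force: 59.7
```

```bash
python3 -c "
from h import *
o=arm.get_obs();p=arm.camera_params('wrist')
im=arm.grab_frame('wrist'); cv2.imwrite('pics/w9.png',im)
t=np.array(o['tcp_pos']);M=R.from_rotvec(o['tool_rot']).as_matrix()
print('tilt',M[:,2])
print('keeper bottom px pred', [np.round(proj('wrist',t+M@(np.array([1,a,58.4])/1000),p)) for a in(-26,26)])
d=np.array([-.0244,-.9997]);n=np.array([.9997,-.0244]);O=np.array([545.9,153.3])
for x,y in[(-61,-19),(-61,19),(-61,-28),(-61,28),(-51,28),(-81,-19),(-81,19),(-81,38),(-81,-38)]: print(x,y,np.round(proj('wrist',np.append(O+x*d+y*n,40)/1000,p)))
cv2.imwrite('pics/w9c.png',cv2.resize(im[150:350,173:373],None,fx=3,fy=3))
go((547.3,211.3,108,-1.4))"
```

```text
tilt [-0.0007  0.0001 -1.    ]
keeper bottom px pred [array([233., 227.]), array([313., 227.])]
-61 -19 [247. 221.]
-61 19 [303. 221.]
-61 -28 [234. 221.]
-61 28 [317. 221.]
-51 28 [316. 235.]
-81 -19 [246. 192.]
-81 19 [304. 192.]
-81 38 [332. 192.]
-81 -38 [218. 192.]
t 16.32 tcp [546.1 211.6 106.2] yaw -1.35 w 0.0326 F [-0.5  0.   0.5]
[-0.     -0.0001  0.0003] [-0.0003  0.0012 -0.0018]
```

View pics/w9c.png

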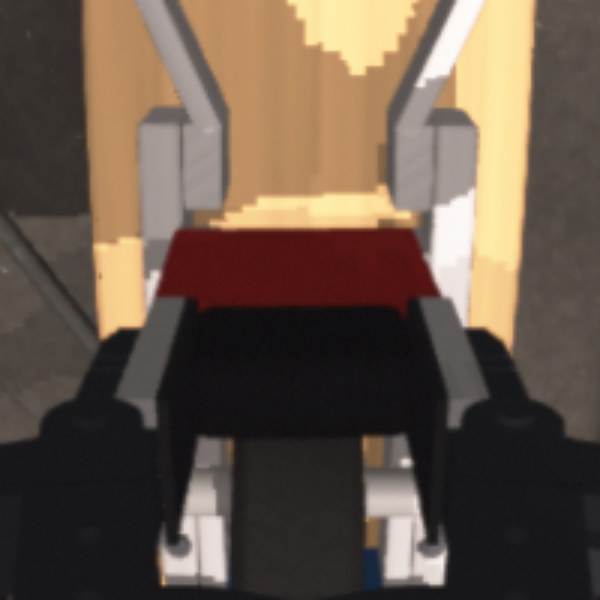

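The keeper's lower edge runs from crop (175,230) to (418,230). The groove's rear edges are at v≈207, the groove bottoms at u≈183 and 437, and the rail outsides at 140 and 477. The keeper needs about 3 mm to the right.

```bash
python3 -c "
from h import *
p=arm.camera_params('wrist')
f=lambda U,V,z:(at('wrist',173+U/3,150+V/3,z/1000,p)*1000).round(1)
zb=arm.get_obs()['tcp_pos'][2]*1000-58.4; print(zb)
print('keeper edge',f(175,230,zb),f(418,230,zb)); print('groove rear inner',f(228,207,40),f(388,207,40)); print('bottoms',f(183,207,40),f(437,207,40)); print('rail out',f(140,125,40),f(477,125,40)); print('rail end inner', f(228,125,40),f(388,125,40))"
```

```text
47.79286163734621
keeper edge [518.9 213.6  47.8] [572.  212.4  47.8]
groove rear inner [530.1 216.3  40. ] [566.  215.4  40. ]
bottoms [519.9 216.5  40. ] [577.1 215.2  40. ]
rail out [511.3 235.6  40. ] [585.9 233.9  40. ]
rail end inner [530.8 235.   40. ] [566.  234.3  40. ]
```

Emit:
{"api": "send_rows", "payload": {
  "plan": [0,0,0,0.0003,0.0028,0,170,0,0,0,0.0003,0.0028,0.002,170,0,0,0,0.0003,0.0028,0.004,170,0,0,0,0.0003,0.0028,0.006,170,0,0,0,0.0003,0.0028,0.008,170,0,0,0,0.0003,0.0028,0.01,170,0,0,0,0.0003,0.0028,0.012,170,0,0,0,0.0003,0.0028,0.012,170]
}}

```text
clock: 17.32
tcp_pos: [0.5489, 0.2107, 0.094]
tool_rot: [-2.249, -2.193, 0.001]
wrist_force: [0.4, -0.4, -1.2]
width: 0.0323
finger_force: 59.7
```

```bash
python3 -c "
from h import *
go((548.9,211.9,76.4,-1.4))"
```

```text
t 17.32 tcp [548.9 210.7  94. ] yaw -1.43 w 0.0323 F [ 0.4 -0.4 -1.2]
[-0.0002  0.0001 -0.0002] [0.0012 0.     0.0176]
```

The lower edge is 4 mm below the rail tops with no force, so it has entered the grooves.

Emit:
{"api": "send_rows", "payload": {
  "plan": [0,0,0,0.0003,0,0.003,170,0,0,0,0.0003,0,0.006,170,0,0,0,0.0003,0,0.009,170,0,0,0,0.0003,0,0.012,170,0,0,0,0.0003,0,0.014,170,0,0,0,0.0003,0,0.016,170,0,0,0,0.0003,0,0.0175,170,0,0,0,0.0003,0,0.0185,170,0,0,0,0.0003,0,0.0185,170]
}}

```text
clock: 18.45
tcp_pos: [0.5492, 0.2112, 0.0765]
tool_rot: [-2.249, -2.194, -0.0]
wrist_force: [-2.7, -0.1, 4.6]
width: 0.0322
finger_force: 60.2
```

```bash
python3 -c "
from h import *
go((548.9,211.9,76.4,-1.4))"
```

```text
t 18.45 tcp [549.2 211.2  76.5] yaw -1.43 w 0.0322 F [-2.7 -0.1  4.6]
[-0.     -0.     -0.0001] [ 0.0007 -0.0003  0.0001]
```

Emit:
{"api": "send_rows", "payload": {
  "plan": [0,0,0,0,-0.0003,0.001,170,0,0,0,0,-0.0003,0.002,170,0,0,0,0,-0.0003,0.002,170]
}}

```text
clock: 18.82
tcp_pos: [0.5492, 0.2115, 0.0763]
tool_rot: [-2.249, -2.194, -0.001]
wrist_force: [-5.3, -1.0, 13.1]
width: 0.0321
finger_force: 61.4
```

Emit:
{"api": "send_rows", "payload": {
  "plan": [0,0,0,0,0,0,140,0,0,0,0,0,0,110,0,0,0,0,0,0,90,0,0,0,0,0,0,90,0,0,0,0,0,-0.01,80,0,0,0,0,0,-0.04,70,0,0,0,0.02,0,-0.09,70,0,0,0,0.07,0,-0.13,70,0,0,0,0.1,0,-0.14,70,0,0,0,0.1,0,-0.14,70]
}}

```text
clock: 20.08
tcp_pos: [0.5523, 0.3138, 0.2166]
tool_rot: [2.245, 2.196, 0.008]
wrist_force: [-0.6, -0.4, -0.7]
width: 0.062
finger_force: 0.0
```

```bash
python3 -c "
from h import *
go()
p=arm.camera_params('wrist');ps=arm.camera_params('scene')
im=arm.grab_frame('wrist'); s=arm.grab_frame('scene')
cv2.imwrite('pics/w10.png',np.hstack([cv2.resize(im[200:420,150:400],(400,352)),cv2.resize(s[150:260,240:360],(384,352),interpolation=cv2.INTER_CUBIC)]))
# predicted seated keeper in scene: lower edge at board top
d=np.array([-.0244,-.9997]);n=np.array([.9997,-.0244]);O=np.array([547.1,153.7])
for nm,x,y,z in [('block top rear L',-63,-17,94),('block top rear R',-63,17,94),('block top front R',-49,17,94),('red top L',-59,-26,73),('red top R',-59,26,73),('wheel top',1,0,98),('axle end',1,-29,58)]:
  P=np.append(O+x*d+y*n,z)/1000;q=np.array(proj('scene',P,ps));r=np.array(proj('wrist',P,p))
  print(nm,'scene',((q-[240,150])*3.2).round()+[400,0],'wrist',((r-[150,200])*1.6).round())
"
```

```text
t 20.07 tcp [552.3 313.8 216.6] yaw -1.26 w 0.062 F [-0.6 -0.4 -0.7]
block top rear L scene [545. 122.] wrist [165. 167.]
block top rear R scene [586. 101.] wrist [222. 168.]
block top front R scene [597. 115.] wrist [222. 187.]
red top L scene [536. 150.] wrist [152. 155.]
red top R scene [599. 118.] wrist [235. 156.]
wheel top scene [619. 173.] wrist [193. 253.]
axle end scene [580. 225.] wrist [153. 216.]
```

View pics/w10.png

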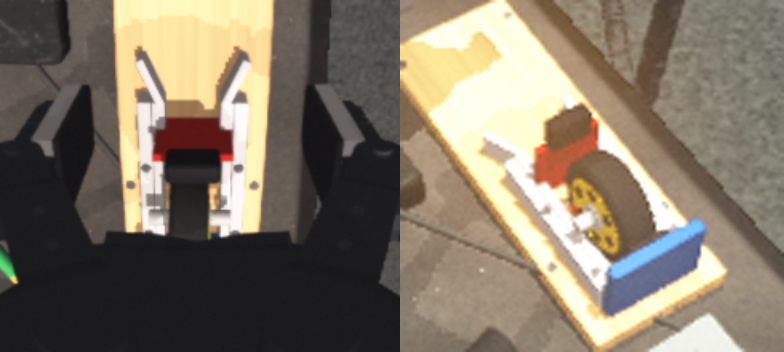

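The keeper is upright in both grooves behind the wheel. Its block top is at (546–590, 105–125), which matches the prediction for fully seated, and the wheel is upright against the stop.

```bash
python3 -c "
from station import arm
print(arm.job_done())"
```

```text
the job is handed in; nothing more can be done
None
```

The job is handed in after about 20 s of robot time: the wheel was rolled on its rim up to the end stop, the keeper plate is fully seated in the grooves behind it, and I left the dropper bottle, vial and lens tube alone.

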